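# Receive a vial carrier from the gravity chute

## Task

Press the black knob down to drop the stop pin, so that the white carrier with two standing vials rolls down the chute. When it comes out of the wire guard, meet it with the fingers and slow it gently, so that neither vial tips over; hold it still, all of it out of the guard but clear of the end stops, for three seconds. Then ease it down until it rests against the end stops, vials still standing, and let go. Do not disturb the two jars standing beside the chute.

Things in the scene. Friction and masses are not known exactly. Their poses are not given: they have to be found in the camera images.
- chute: Fixed sloping metal chute, 600 mm long, 108 mm wide. Origin on the bench under its middle, z up, y along it with the LOW end at +y, x across. Flat deck surface at z = 50 mm - 0.060*y (y = -300 to 300 mm). Side walls 6 mm thick rise 22 mm above the deck, 96 mm apart inside. Wire guard from y = -293 to 33 mm: wires 142 mm above the deck, hoops out to x = +-59 mm.
- bay (a point): Point on the deck in the open part of the chute (chute x = 0, y = 170 mm), between the guard's low end (y = 33 mm) and the end stops (y = 290 mm). Nothing covers it from above. The carrier's front comes out of the guard at about 0.15 to 0.21 m/s. A still finger or stop that it meets faster than about 0.1 m/s tips the vials.
- endstop: The two black rubber end-stop posts in the chute's low corners (one fixed body, its origin and axes are those of the chute). Faces at chute y = 290 mm, tops 46 mm above the deck; between them a 60 mm wide gap (x = -30 to 30 mm) through which fingers can pass on. The carrier resting against them has its origin at chute y = 218 mm.
- carrier: White four-wheeled carrier, 140 x 88 mm, about 0.5 kg. Origin on the deck under its middle, y down the chute. Flat upright front plate: face at its y = 70 mm, 3 to 41 mm above the deck. Starts at chute y = -209 mm on the stop pin. Let go, it gains about 0.25 m/s2, then nears a steady 0.16 to 0.25 m/s (bearing drag, hidden mass); its front leaves the guard after 1.1 to 1.6 s.
- vial_a: Closed glass vial with white cap, 20 mm in diameter, 100 mm high, 45 g, standing loose on the carrier's floor (20 mm above the deck) at the carrier's x = -16, y = -20 mm. Origin under its centre, z along it. Braking harder than about 1.2 m/s2 tips it forward.
- vial_b: The second such vial (20 mm in diameter, 100 mm high), standing loose on the carrier's floor at its x = 16, y = -20 mm. Origin under its centre, z along it.
- pin_knob (a point): Centre of the top of the black round knob, 36 mm in diameter and 12 mm thick, on a stem above a grey block 90 mm from the chute's middle line on its -x side, at chute y = -40 mm; its top is 150 mm above the bench at the start and moves with the pin. Free above. Beside it the guard's wires run 195 mm above the bench.
- pin (a joint): How far the knob and the stop pin (one piece) are pressed down, 0 at the start to 0.017 m at the bottom. The pin stands in the deck at chute y = -135 mm and sticks out by 14 mm at 0; the carrier is free above about 0.0115. Press to the bottom: it takes about 4 N plus a little damping. It stays where it is left.
- jar_clear: Standing sample jar beside the chute, 60 mm in diameter and 88 mm high, pale contents. Origin under its centre. Leave alone.
- jar_green: Standing sample jar beside the chute, 60 mm in diameter and 88 mm high, greenish contents. Origin under its centre. Leave alone.

How it is judged:
By the outcome, as a careful person would: the job done as asked, in the order asked, and still so for the second after the job is handed in, with the robot touching nothing.
It also fails if it takes over 42 s, if anything falls off the work surface, if the arm or the gripper's body presses on something with over 40 N, if the wrist force passes 120 N, or if a joint passes its speed limit or range.

## Robot

A 6-joint arm with a two-finger parallel gripper is mounted at the origin on the work surface. World frame = base frame: x ahead of the robot, y to its left, z up, the work surface at z = 0. Lengths are in m, angles in rad, forces in N, time in s.
With the tool pointing down it reaches from about 0.35 to 0.975 m from the base axis. Payload 4.9 kg.
Tool frame: the origin (TCP) lies at the very end of the fingers, on their centre line; the grasp point (between the pads) lies 19 mm behind it; z points along the fingers, y is the line along which they close (so a half turn about z gives the same grasp; the last joint's range is limited). The gripper opens to 85 mm and grips with 20 to 120 N. Pads are 22 mm wide; open, the fingers measure 114 mm over their backs; the gripper's body (76 mm by 85 mm) begins 54 mm behind the grasp point. The pads swing forward as they close: fully open they stand 13 mm farther back than shut.
Start: joints at [-1.335, 0.053, 1.613, -0, 1.476, -0.119], TCP at [0.217, -0.586, 0.231] pointing down, gripper open.
Joint ranges: [-3.01, 3.01], [-1.01, 2.22], [0.06, 2.58], [-1.02, 4.17], [0.09, 2.62], [-3.14, 3.14]. Speed limits (rad/s): [2.57, 2.57, 3.14, 3.14, 3.14, 3.14].

## Interface

Orientations are given as a unit quaternion [w, x, y, z].
In Python, from plant import monitor, vision, manip gives the robot as it stands. The module is installed in compiled form; this text tells all that it offers.
- The arm moves only by the tool arm_command, never from a script. Its argument "rows" is a list of rows, each a list of 3 entries, a list of its own where there are three numbers: the finger opening in mm, from 0 to 85.4, then the shift along the world's x, y, z in units of 30 cm (1.0 is 30 cm), then the turn, a rotation vector about the world's x, y, z in units of pi/2 rad (1.0 is pi/2 rad). In form: [[claw, [x, y, z], [wx, wy, wz]], ...]. A call has 1 to 12 rows; each row is the pose to reach, as a shift and turn from the pose commanded when the call began; what a row does not reach only later rows make up. A row lasts 1/12 s, in which the tool goes at most 41.7 mm and 7.16 degrees, less where a joint would pass 70% of its speed; a pose out of reach is approached as far as the arm can. A call with a number of a shift or a turn outside -1 to 1 is refused whole. A call with a gripper value outside its range is refused whole. The fingers move at their own pace and stop on an object; the grip force is fixed at half the most. Time passes only in rows, so rows that repeat a pose let the fingers close. It gives the time, the measured TCP pose, the force, the opening and the grip force at its end, in the units of the state.
- monitor.state(): the state, without advancing time (a new reading comes with each control period).
- vision.grab_frame(name): name is "scene" or "top"; returns a dict with "color" (420x560x3 uint8, red, green, blue), "z_map" (420x560 float32, m along the optical axis (not along the pixel's ray), 0 where there is no reading), "mtx" (3x3 intrinsics, pixels), "R" (3x3) and "t" (3): a world point X has camera coordinates R X + t. Camera axes: x right, y down, z forward; pixel columns grow to the right and rows downward; lengths in m; the calibration is good to about 2 mm. A picture is of the moment at which its call begins.
- manip.job_done(): hands the job in; it is judged then, once.
The state is a dict: "time": time; "joint_pos": joint angles; "joint_vel": joint speeds; "joint_efforts": joint torques, N m; "tool_pos": TCP position; "tool_rot": TCP orientation; "contact_force": force on the tool from outside, world axes, zero at the start; "ft_torque": the same for the moment, N m; "gripper_width": opening from 0.0 (shut) to 1.0 (fully open); "grasp_force": force on a finger pad.
Only numpy, scipy, OpenCV 4.12 (cv2) and the standard library are available. Lean on these libraries where they do the work, as an engineer would, in place of code of your own. Each camera call takes 0.05 s, during which the arm holds its last target. There are 200 camera calls.

## Working session

There is one attempt and no reset: what is moved stays moved. The work goes in short steps, Python scripts to look and compute and a tool call to move; the robot and the scene stay as the last step left them, time stands still between calls to the robot, and variables do not carry over. Pictures are saved under pics/ and viewed, at most 10 in all, crops included, and the job is handed in when it is done.

Besides the shell and the picture viewer there is one more tool, called as name(argument=value, ...) on one line, values as JSON. arm_command: Moves the arm, as the interface text tells. Shifts and turns lie within -1 to 1; 1 stands for 30 cm of shift or pi/2 rad of turn. Its arguments: {"type":"object","properties":{"rows":{"type":"array"}},"required":["rows"]}

```bash
mkdir -p pics; python3 - <<'E'
from plant import monitor, vision
import cv2, pickle
s=monitor.state(); print(s)
for n in ("scene","top"):
    f=vision.grab_frame(n); pickle.dump(f,open(n+'.pkl','wb'))
    cv2.imwrite(f'pics/{n}0.png',cv2.resize(f['color'][:,:,::-1],(784,588)))
    print(n,f['mtx'],f['R'],f['t'])
E
```

```text
{'time': 0.0, 'joint_pos': array([-1.33500494e+00,  5.33368387e-02,  1.61429514e+00, -1.06748871e-05,
        1.47598552e+00, -1.19018939e-01]), 'joint_vel': array([-0.00106287, -0.00063612, -0.00202022, -0.00083873, -0.00032799,
        0.00012928]), 'joint_efforts': array([ 2.50137109e-04, -3.93683088e+01, -3.70175314e+01, -1.63392447e-04,
        6.89040899e-03, -3.03041453e-06]), 'tool_pos': array([ 0.2169735 , -0.5854684 ,  0.23007474]), 'tool_rot': array([-1.01038555e-03,  9.84304338e-01,  1.76476469e-01, -6.43817469e-05]), 'contact_force': array([0.02777631, 0.11062642, 0.23697586]), 'ft_torque': array([-0.02317895,  0.02999329,  0.0033221 ]), 'grasp_force': 0.0, 'gripper_width': 1.0024576995491996}
scene [[392.25079519   0.         281.53960678]
 [  0.         392.25079519 210.61225174]
 [  0.           0.           1.        ]] [[-0.631191    0.77562461 -0.00209465]
 [ 0.50834965  0.41164417 -0.75639256]
 [-0.58581443 -0.47849299 -0.6541146 ]] [ 0.37848325 -0.19017657  1.05584433]
top [[527.43111099   0.         287.68269806]
 [  0.         527.43111099 224.37553849]
 [  0.           0.           1.        ]] [[ 0.01739799 -0.99975726 -0.01351812]
 [-0.98190344 -0.01453414 -0.1888237 ]
 [ 0.18858139  0.01655864 -0.98191796]] [-0.00637096  0.58144235  0.87524051]
```

View pics/scene0.png

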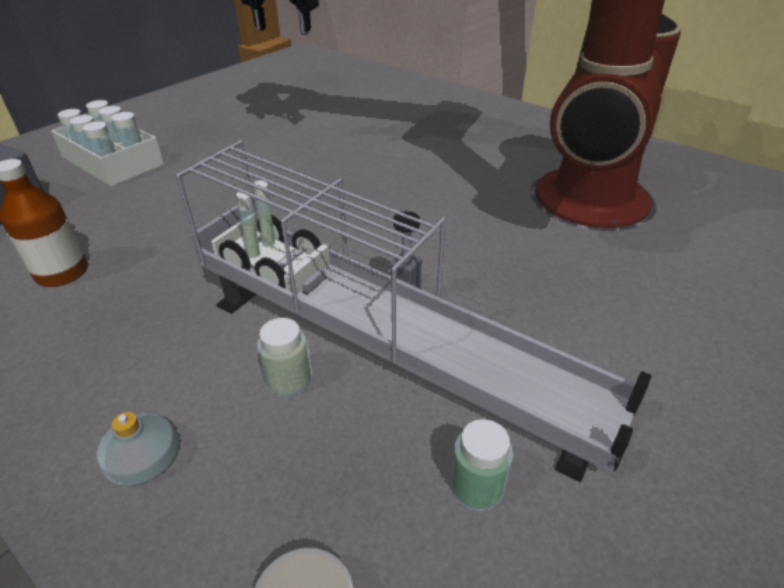

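View pics/top0.png

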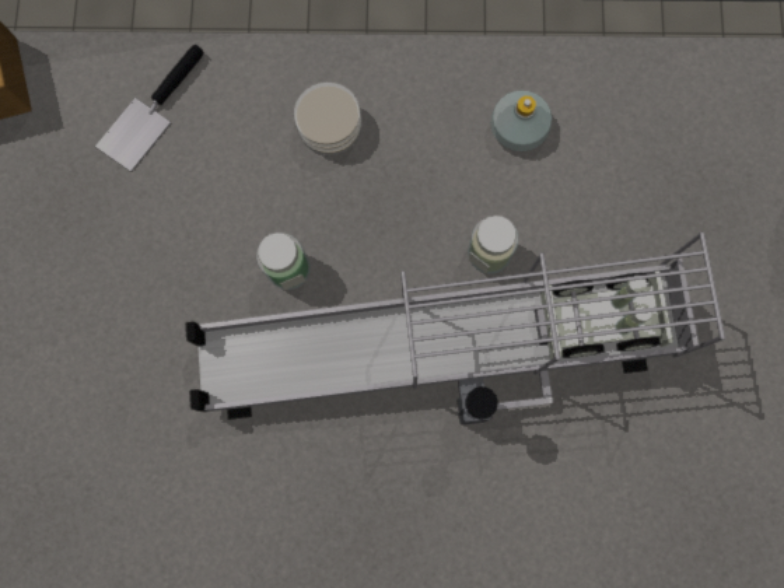

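The top view shows the chute running right to left: low end posts at (196,333) and (200,400), knob at (481,402), carrier at about (610,315), and jars at (495,240) and (280,255). I'll fit the chute pose and check it with an overlay.

```bash
cat > h.py <<'E'
import numpy as np, pickle, cv2
from scipy.optimize import least_squares
def proj(f,X):
    c=np.atleast_2d(X)@f['R'].T+f['t']; p=c@f['mtx'].T; return p[:,:2]/p[:,2:]
def atz(f,u,v,z):
    d=f['R'].T@np.linalg.solve(f['mtx'],[u,v,1]); o=-f['R'].T@f['t']; return o+d*(z-o[2])/d[2]
def chute(p,L):  # chute coords -> world
    L=np.atleast_2d(L); c,s=np.cos(p[2]),np.sin(p[2])
    return np.c_[p[0]+c*L[:,0]-s*L[:,1], p[1]+s*L[:,0]+c*L[:,1], L[:,2]]
E
python3 - <<'E'
from h import *
f=pickle.load(open('top.pkl','rb')); g=pickle.load(open('scene.pkl','rb'))
k=atz(f,481/1.4,402/1.4,.150); print('knob',k)
for u,v in ((196,333),(200,400)): print(atz(f,u/1.4,v/1.4,.078))
L=np.array([[-.09,-.04,.150],[.039,.295,.078],[-.039,.295,.078]])
W=np.array([k]+[atz(f,u/1.4,v/1.4,.078) for u,v in ((196,333),(200,400))])
r=least_squares(lambda p:(chute(p,L)-W).ravel(),[.5,0,0]); p=r.x; print(p,r.fun*1e3)
np.save('p0.npy',p)
dk=lambda y:.05-.06*y
for n,F in (('top',f),('scene',g)):
    im=cv2.resize(F['color'][:,:,::-1],None,fx=1.4,fy=1.4,interpolation=cv2.INTER_CUBIC)
    def line(a,b,c):
        q=proj(F,chute(p,[a,b]))*1.4
        cv2.line(im,*[tuple(int(round(t)) for t in w) for w in q],c,1,cv2.LINE_AA)
    for x in (-.054,-.048,.048,.054): line([x,-.3,dk(-.3)+.022],[x,.3,dk(.3)+.022],(0,0,255))
    for y in (-.293,.033): line([-.059,y,dk(y)+.142],[.059,y,dk(y)+.142],(255,0,0))
    line([-.03,.29,dk(.29)+.046],[.03,.29,dk(.29)+.046],(0,255,0))
    a=np.linspace(0,6.3,40); ring=chute(p,np.c_[-.09+.018*np.cos(a),-.04+.018*np.sin(a),.15+0*a])
    cv2.polylines(im,[(proj(F,ring)*1.4).astype(int)],False,(0,255,255),1)
    cv2.imwrite(f'pics/{n}1.png',im)
for u,v in ((497,232),(278,250)): print('jar',atz(f,u/1.4,v/1.4,.088))
E
```

```text
knob [ 0.46589306 -0.08660882  0.15      ]
[0.549769   0.25604379 0.078     ]
[0.46799885 0.24542512 0.078     ]
[ 0.54903464 -0.0393166   0.13544519] [-6.32881019e-01 -4.49426187e+00 -2.77555756e-14 -1.92582291e+00
  2.20402330e+00  4.16333634e-14  2.55870393e+00  2.29023857e+00
  4.16333634e-14]
jar [ 0.68057981 -0.11257068  0.088     ]
jar [0.65379526 0.15840243 0.088     ]
```

View pics/top1.png

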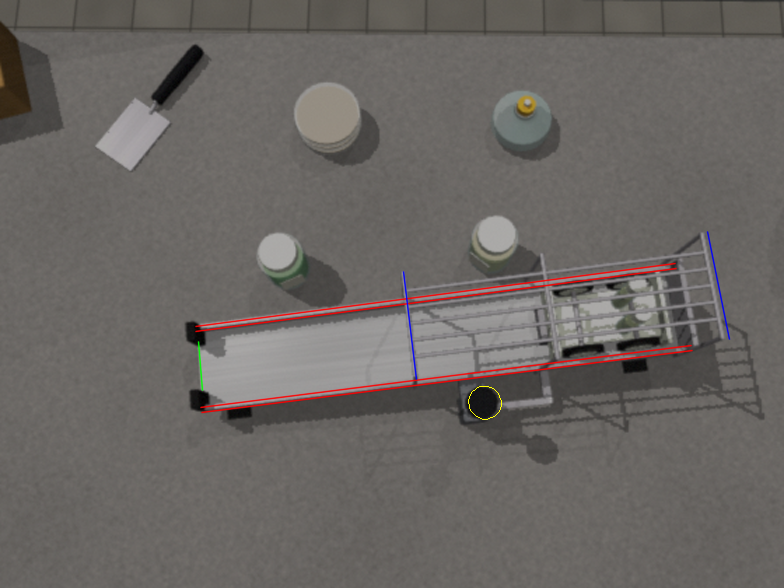

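The overlay fits the walls well, but the knob and the upper hoop are about 3 px off, so I'll refine from enlarged crops.

```bash
python3 - <<'E'
from h import *
im=pickle.load(open('top.pkl','rb'))['color'][:,:,::-1]
c=[]
for x0,y0 in ((130,225),(330,160)):   # 200x75.. crops
    q=cv2.resize(im[y0:y0+75 if x0==130 else y0+148, x0:x0+200],None,fx=4,fy=4,interpolation=cv2.INTER_CUBIC)
    c.append(q)
c[1]=cv2.resize(im[160:235,330:530],None,fx=4,fy=4,interpolation=cv2.INTER_CUBIC)
cv2.imwrite('pics/crop2.png',np.vstack(c))
b=(im[270:305,330:360].max(2)<38).astype(np.uint8)
n,l,s,ce=cv2.connectedComponentsWithStats(b); print(s,ce+[330,270])
E
```

```text
[[  0   0  30  35 653]
 [  3   6  22  23 394]
 [  0  23   1   3   3]] [[345.07656968 286.75957121]
 [343.65482234 287.34517766]
 [330.         294.        ]]
```

View pics/crop2.png

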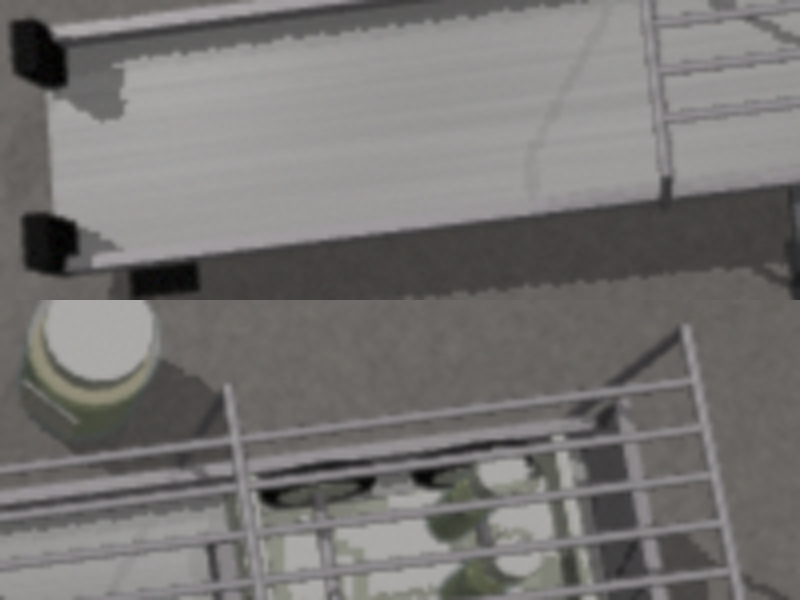

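```bash
python3 - <<'E'
from h import *
f=pickle.load(open('top.pkl','rb'))
dk=lambda y:.05-.06*y
L=np.array([[-.09,-.04,.15],[-.059,.033,dk(.033)+.142],[.059,-.293,dk(-.293)+.142],[0,.3,dk(.3)]])
U=np.array([[343.65,287.35],[296.75,269.25],[501.2,166.8],[143.,260]])
# line points: (x, z above deck, pixel)
W=[(-.054,.022,205,286),(.051,.022,180,228),(-.054,.022,315,276.5)]
def res(p):
    a=proj(f,chute(p,L))-U; a[3,1]=0
    b=[]
    for x,h,u,v in W:
        q=atz(f,u,v,.05+h); c,s=np.cos(p[2]),np.sin(p[2])
        for _ in range(3):
            y=-s*(q[0]-p[0])+c*(q[1]-p[1]); q=atz(f,u,v,dk(y)+h)
        b.append(((c*(q[0]-p[0])+s*(q[1]-p[1]))-x)*600)
    return np.r_[a.ravel(),b]
r=least_squares(res,np.load('p0.npy'),loss='soft_l1'); p=r.x; print(p,np.degrees(p[2]),res(p).round(1)); np.save('p.npy',p)
for n,l in dict(knob=[-.09,-.04,.15],bay=[0,.17,dk(.17)],guard=[0,.033,dk(.033)],stop=[0,.29,dk(.29)]).items(): print(n,chute(p,l).round(4))
print('down',chute(p,[0,1,0])[0]-chute(p,[0,0,0])[0])
E
```

```text
[ 0.54883694 -0.03599729  0.12815846] 7.342938776992888 [ 0.3  0.6 -2.1  1.4  1.9 -0.6 -0.2  0.  -0.5  0.4 -4. ]
knob [[ 0.4647 -0.0872  0.15  ]]
bay [[0.5271 0.1326 0.0398]]
guard [[ 0.5446 -0.0033  0.048 ]]
stop [[0.5118 0.2516 0.0326]]
down [-0.12780792  0.99179894  0.        ]
```

```bash
cat >> h.py <<'E'
dk=lambda y:.05-.06*y
def unchute(p,W):
    c,s=np.cos(p[2]),np.sin(p[2]); d=np.asarray(W)[...,:2]-p[:2]
    return np.stack([c*d[...,0]+s*d[...,1],-s*d[...,0]+c*d[...,1],np.asarray(W)[...,2]],-1)
def caps(F,p):
    """vial cap tops: chute y (mean), spread, count from depth"""
    z=F['z_map'].astype(float); v,u=np.nonzero(z>0); zz=z[v,u]
    C=np.c_[u,v,np.ones_like(u)]@np.linalg.inv(F['mtx']).T*zz[:,None]
    L=unchute(p,(C-F['t'])@F['R']); h=L[:,2]-dk(L[:,1])
    m=(abs(L[:,0])<.045)&(h>.112)&(h<.128)&(abs(L[:,1])<.3)
    return L[m]
E
python3 - <<'E'
from h import *
f=pickle.load(open('top.pkl','rb'));g=pickle.load(open('scene.pkl','rb'))
L=np.array([[-.09,-.04,.15],[-.059,.033,dk(.033)+.142],[.059,-.293,dk(-.293)+.142],[0,.3,dk(.3)]])
U=np.array([[343.65,287.35],[296.75,269.25],[501.2,166.8],[143.,260]])
W=[(-.054,.022,205,286),(.051,.022,180,228),(-.054,.022,315,272.5)]
def res(p):
    a=proj(f,chute(p,L))-U; a[3,1]=0; b=[]
    for x,h,u,v in W:
        q=atz(f,u,v,.05+h)
        for _ in range(3): q=atz(f,u,v,dk(unchute(p,q)[1])+h)
        b.append((unchute(p,q)[0]-x)*600)
    return np.r_[a.ravel(),b]
p=least_squares(res,np.load('p0.npy'),loss='soft_l1').x; print(p,res(p).round(1)); np.save('p.npy',p)
for F in (f,g):
    l=caps(F,p); print(len(l),l.mean(0) if len(l) else '',l.std(0) if len(l) else '')
s=np.array([.217,-.5855,.230])
for n,l in dict(aboveknob=[-.096,-.038,.17],press=[-.096,-.038,.131],mid=[-.096,.10,.131],wait=[0,.12,dk(.12)+.014],hold=[0,.246,dk(.246)+.014],end=[0,.299,dk(.299)+.014]).items():
    w=chute(p,l)[0]; print(n,w.round(4),((w-s)/.3).round(3))
print('turn',(p[2]+np.pi/2-.3548)/(np.pi/2))
for u,v in ((497,232),(278,250)): print('jar',unchute(p,atz(f,u/1.4,v/1.4,.088)))
E
```

```text
[ 0.54922187 -0.03592878  0.12852967] [ 0.3  0.3 -2.1  1.1  1.9 -0.9 -0.2  0.  -0.7  0.2 -0.2]
221 [ 1.66709914e-04 -2.20791222e-01  1.82845601e-01] [0.01629667 0.00511146 0.00224873]
119 [ 0.00605685 -0.22043395  0.1808162 ] [0.01755504 0.0050269  0.00258019]
aboveknob [ 0.4589 -0.0859  0.17  ] [ 0.806  1.665 -0.2  ]
press [ 0.4589 -0.0859  0.131 ] [ 0.806  1.665 -0.33 ]
mid [0.4412 0.0509 0.131 ] [ 0.747  2.121 -0.33 ]
wait [0.5338 0.0831 0.0568] [ 1.056  2.229 -0.577]
hold [0.5177 0.208  0.0492] [ 1.002  2.645 -0.603]
end [0.5109 0.2606 0.0461] [ 0.98   2.82  -0.613]
turn 0.8559518327304594
jar [ 0.12045076 -0.09284666  0.088     ]
jar [0.12861942 0.17932445 0.088     ]
```

arm_command(rows=[[0,[0.06,0.12,0.03],[0,0,0.07]],[0,[0.12,0.24,0.03],[0,0,0.14]],[0,[0.18,0.36,0.03],[0,0,0.21]],[0,[0.24,0.48,0.03],[0,0,0.28]],[0,[0.3,0.6,0.03],[0,0,0.35]],[0,[0.36,0.72,0.03],[0,0,0.42]],[0,[0.42,0.84,0.03],[0,0,0.49]],[0,[0.48,0.96,0.03],[0,0,0.56]],[0,[0.5,1.0,0.03],[0,0,0.63]],[0,[0.5,1.0,0.03],[0,0,0.7]],[0,[0.5,1.0,0.03],[0,0,0.78]],[0,[0.5,1.0,0.03],[0,0,0.856]]])

```text
time: 1.1
tool_pos: [0.3672, -0.2852, 0.2398]
tool_rot: [-0.0, 0.657, 0.754, -0.0]
contact_force: [0.7, -0.1, 0.4]
gripper_width: -0.0
grasp_force: 0.0
```

arm_command(rows=[[0,[0.05,0.11,0],[0,0,0]],[0,[0.1,0.22,0],[0,0,0]],[0,[0.15,0.33,0],[0,0,0]],[0,[0.2,0.44,-0.04],[0,0,0]],[0,[0.25,0.55,-0.1],[0,0,0]],[0,[0.305,0.665,-0.17],[0,0,0]],[0,[0.305,0.665,-0.24],[0,0,0]],[0,[0.305,0.665,-0.24],[0,0,0]],[0,[0.305,0.665,-0.24],[0,0,0]]])

```text
time: 1.85
tool_pos: [0.4575, -0.086, 0.1668]
tool_rot: [-0.002, 0.66, 0.751, -0.001]
contact_force: [0.6, -0.9, 1.8]
gripper_width: -0.001
grasp_force: 0.0
```

```bash
python3 - <<'E'
from h import *
from plant import monitor, vision
p=np.load('p.npy'); s=monitor.state(); print(unchute(p,s['tool_pos']),s['tool_rot'],s['contact_force'],s['time'])
f=vision.grab_frame('scene'); t=vision.grab_frame('top'); 
for F in (f,t): l=caps(F,p); print(len(l),l.mean(0))
cv2.imwrite('pics/s3.png',cv2.resize(f['color'][100:250,110:340,::-1],None,fx=3.4,fy=3.4,interpolation=cv2.INTER_CUBIC))
E
```

```text
[-0.09740648 -0.03789137  0.16678616] [-0.00171809  0.6598426   0.75140135 -0.00089633] [ 0.64660162 -0.94186764  1.82485782] 1.85
120 [ 0.00664522 -0.22031937  0.18088616]
222 [ 0.00039673 -0.22075349  0.18288206]
```

View pics/s3.png

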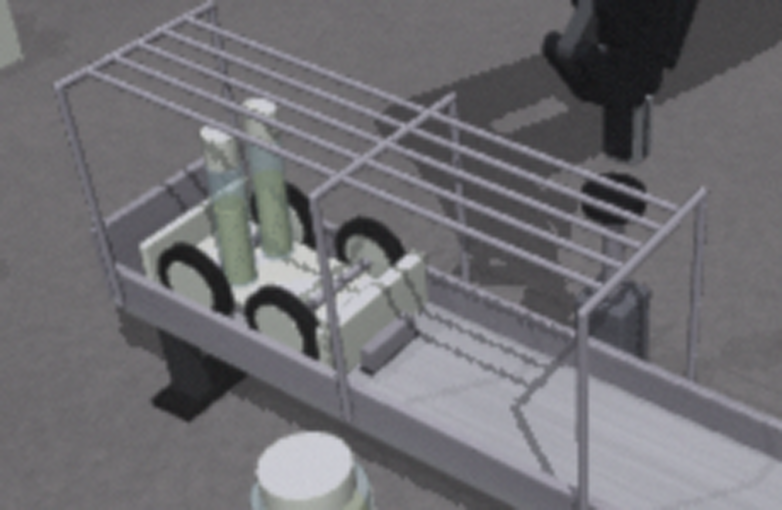

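The closed fingers are about 15 mm above the knob (crop: tips at (625,155), knob at (613,190)), and the carrier waits on the pin. Press now.

arm_command(rows=[[0,[0,0,-0.055],[0,0,0]],[0,[0,0,-0.1],[0,0,0]],[0,[0,0,-0.13],[0,0,0]]])

```text
time: 2.2
tool_pos: [0.4608, -0.0887, 0.1322]
tool_rot: [0.003, 0.661, 0.75, 0.001]
contact_force: [-10.2, -2.4, 58.4]
gripper_width: 0.001
grasp_force: 35.0
```

arm_command(rows=[[0,[-0.003,0.026,0.06],[0,0,0]],[0,[-0.025,0.141,0.073],[0,0,0]],[0,[-0.033,0.258,0.073],[0,0,0]],[0,[-0.034,0.365,0.073],[0,0,0]],[0,[0.026,0.474,0.057],[0,0,0]],[0,[0.138,0.515,0.007],[0,0,0]],[0,[0.238,0.528,-0.077],[0,0,0]],[0,[0.254,0.53,-0.177],[0,0,0]],[0,[0.254,0.53,-0.235],[0,0,0]]])

```text
time: 2.95
tool_pos: [0.5361, 0.0719, 0.0573]
tool_rot: [-0.0, 0.66, 0.751, -0.0]
contact_force: [-0.2, -0.5, -1.4]
gripper_width: -0.0
grasp_force: 0.0
```

```bash
cat > look.py <<'E'
from h import *
from plant import monitor, vision
p=np.load('p.npy')
def tr(n='top'):
    t=monitor.state()['time']; F=vision.grab_frame(n); l=caps(F,p)
    y=np.median(l[:,1])+.0128 if len(l) else np.nan
    print(n,round(t,3),len(l),'carrier',round(y,4),'front',round(y+.07,4), l.std(0).round(4) if len(l) else '')
    return F
if __name__=='__main__':
    F=tr(); tr('scene'); s=monitor.state(); print('tcp',unchute(p,s['tool_pos']).round(4),s['contact_force'].round(1),s['time'])
    pickle.dump(F,open('last.pkl','wb'))
E
python3 look.py
```

```text
top 2.95 223 carrier -0.1179 front -0.0479 [0.0224 0.1062 0.0062]
scene 3.0 367 carrier 0.1194 front 0.1894 [0.0178 0.1139 0.0074]
tcp [-0.0027  0.1088  0.0555] [-1.1 -1.1 -0.8] 3.05
```

arm_command(rows=[[0,[0,0,0],[0,0,0]],[0,[0,0,0],[0,0,0]],[0,[0,0,0],[0,0,0]]])

```text
time: 3.3
tool_pos: [0.5364, 0.072, 0.0613]
tool_rot: [0.002, 0.66, 0.751, 0.001]
contact_force: [0.2, 0.8, 0.2]
gripper_width: -0.002
grasp_force: 0.0
```

```bash
sed -i 's/    y=np.median/    l=l[l[:,1]<.05]\n    y=np.median/' look.py; python3 - <<'E'
from look import *
F=pickle.load(open('last.pkl','rb')); l=caps(F,p); l=l[l[:,1]<.05]; print(len(l),np.median(l[:,1])+.0828,l.std(0))
tr();tr('scene');s=monitor.state();print(unchute(p,s['tool_pos']),s['time'])
E
```

```text
166 -0.05006934504348305 [0.0165369  0.00389705 0.00176461]
top 3.3 206 carrier -0.0544 front 0.0156 [0.0162 0.005  0.002 ]
scene 3.35 143 carrier -0.0446 front 0.0254 [0.0178 0.005  0.0026]
[0.00075173 0.10896412 0.06088415] 3.4
```

arm_command(rows=[[0,[0,0,0],[0,0,0]],[0,[0,0,0],[0,0,0]],[0,[-0.004,0.03,-0.002],[0,0,0]],[0,[-0.009,0.066,-0.004],[0,0,0]],[0,[-0.013,0.102,-0.006],[0,0,0]],[0,[-0.018,0.139,-0.008],[0,0,0]],[0,[-0.023,0.175,-0.011],[0,0,0]],[0,[-0.027,0.212,-0.013],[0,0,0]],[0,[-0.031,0.241,-0.015],[0,0,0]],[0,[-0.034,0.264,-0.016],[0,0,0]],[0,[-0.036,0.281,-0.017],[0,0,0]],[0,[-0.037,0.289,-0.018],[0,0,0]]])

```text
time: 4.4
tool_pos: [0.5236, 0.16, 0.0533]
tool_rot: [-0.0, 0.66, 0.751, -0.0]
contact_force: [-0.1, -0.1, 0.3]
gripper_width: 0.001
grasp_force: 0.1
```

```bash
sed -i 's/l\[:,1\]<.05\]/l[:,1]<unchute(p,monitor.state()["tool_pos"])[1]-.06]/' look.py; python3 - <<'E'
from look import *
F=tr();f=tr('scene');s=monitor.state();print(unchute(p,s['tool_pos']),s['time'],s['contact_force'])
cv2.imwrite('pics/s4.png',cv2.resize(f['color'][80:350,150:510,::-1],None,fx=2.2,fy=2.2,interpolation=cv2.INTER_CUBIC))
E
```

```text
top 4.4 264 carrier 0.1219 front 0.1919 [0.0167 0.0051 0.0022]
scene 4.45 249 carrier 0.1235 front 0.1935 [0.0168 0.005  0.0025]
[-0.00031765  0.19705012  0.05335314] 4.5 [ 0.0197047   0.62641576 -0.17924351]
```

View pics/s4.png

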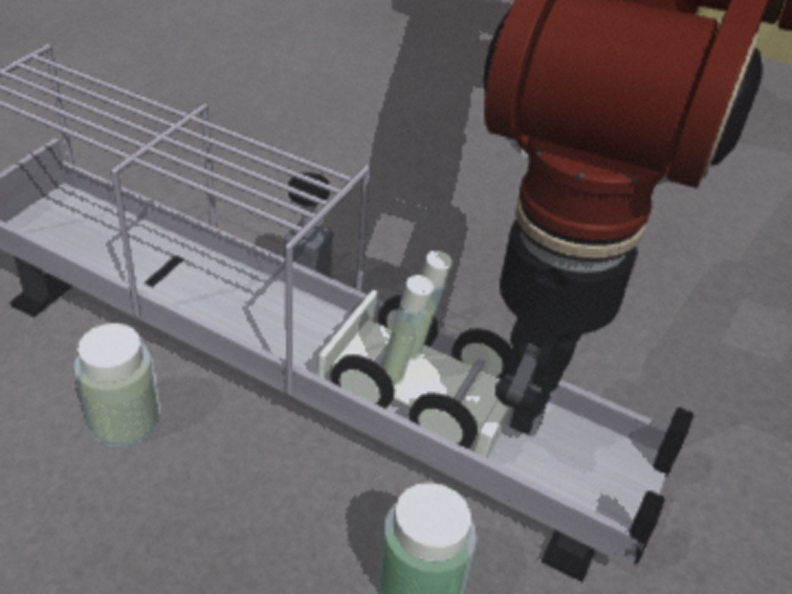

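Both vials are standing at (435,290) and (410,320), and the carrier's rear is past the guard. The fingers touch the front plate at (525,400). I'll ease it a bit farther down to the middle, then hold.

arm_command(rows=[[0,[0,0.003,0],[0,0,0]],[0,[-0.001,0.01,-0.001],[0,0,0]],[0,[-0.003,0.02,-0.001],[0,0,0]],[0,[-0.004,0.03,-0.002],[0,0,0]],[0,[-0.005,0.04,-0.002],[0,0,0]],[0,[-0.006,0.05,-0.003],[0,0,0]],[0,[-0.008,0.06,-0.004],[0,0,0]],[0,[-0.009,0.07,-0.004],[0,0,0]],[0,[-0.01,0.077,-0.005],[0,0,0]],[0,[-0.01,0.08,-0.005],[0,0,0]],[0,[-0.01,0.08,-0.005],[0,0,0]],[0,[-0.01,0.08,-0.005],[0,0,0]]])

```text
time: 5.5
tool_pos: [0.5206, 0.1832, 0.0519]
tool_rot: [-0.0, 0.66, 0.751, -0.0]
contact_force: [-0.3, 0.7, 0.0]
gripper_width: -0.002
grasp_force: 0.3
```

```bash
python3 look.py
```

```text
top 5.5 261 carrier 0.1406 front 0.2106 [0.0166 0.005  0.0021]
scene 5.55 250 carrier 0.1395 front 0.2095 [0.0169 0.005  0.0025]
tcp [-2.000e-04  2.209e-01  5.190e-02] [-0.7  0.9  0.5] 5.6
```

arm_command(rows=[[0,[0,0,0],[0,0,0]],[0,[0,0,0],[0,0,0]],[0,[0,0,0],[0,0,0]],[0,[0,0,0],[0,0,0]],[0,[0,0,0],[0,0,0]],[0,[0,0,0],[0,0,0]],[0,[0,0,0],[0,0,0]],[0,[0,0,0],[0,0,0]],[0,[0,0,0],[0,0,0]],[0,[0,0,0],[0,0,0]],[0,[0,0,0],[0,0,0]],[0,[0,0,0],[0,0,0]]])

```text
time: 6.6
tool_pos: [0.5207, 0.1832, 0.0519]
tool_rot: [-0.0, 0.66, 0.751, 0.0]
contact_force: [0.1, 0.7, 0.9]
gripper_width: 0.001
grasp_force: 0.2
```

arm_command(rows=[[0,[0,0,0],[0,0,0]],[0,[0,0,0],[0,0,0]],[0,[0,0,0],[0,0,0]],[0,[0,0,0],[0,0,0]],[0,[0,0,0],[0,0,0]],[0,[0,0,0],[0,0,0]],[0,[0,0,0],[0,0,0]],[0,[0,0,0],[0,0,0]],[0,[0,0,0],[0,0,0]],[0,[0,0,0],[0,0,0]],[0,[0,0,0],[0,0,0]],[0,[0,0,0],[0,0,0]]])

```text
time: 7.6
tool_pos: [0.5207, 0.1832, 0.0519]
tool_rot: [-0.0, 0.66, 0.751, 0.0]
contact_force: [0.6, 0.3, 0.5]
gripper_width: 0.002
grasp_force: 0.2
```

arm_command(rows=[[0,[0,0,0],[0,0,0]],[0,[0,0,0],[0,0,0]],[0,[0,0,0],[0,0,0]],[0,[0,0,0],[0,0,0]],[0,[0,0,0],[0,0,0]],[0,[0,0,0],[0,0,0]],[0,[0,0,0],[0,0,0]],[0,[0,0,0],[0,0,0]],[0,[0,0,0],[0,0,0]],[0,[0,0,0],[0,0,0]],[0,[0,0,0],[0,0,0]],[0,[0,0,0],[0,0,0]]])

```text
time: 8.6
tool_pos: [0.5207, 0.1831, 0.0519]
tool_rot: [0.0, 0.66, 0.751, 0.0]
contact_force: [-0.4, 0.1, -0.6]
gripper_width: 0.004
grasp_force: 0.2
```

arm_command(rows=[[0,[0,0,0],[0,0,0]],[0,[0,0,0],[0,0,0]],[0,[0,0,0],[0,0,0]],[0,[0,0,0],[0,0,0]],[0,[0,0,0],[0,0,0]],[0,[0,0,0],[0,0,0]],[0,[0,0,0],[0,0,0]],[0,[0,0,0],[0,0,0]]])

```text
time: 9.27
tool_pos: [0.5207, 0.1832, 0.0519]
tool_rot: [-0.0, 0.66, 0.751, 0.0]
contact_force: [0.1, 0.7, -0.4]
gripper_width: -0.004
grasp_force: 0.2
```

```bash
python3 look.py
```

```text
top 9.267 254 carrier 0.1386 front 0.2086 [0.0167 0.005  0.002 ]
scene 9.317 254 carrier 0.1387 front 0.2087 [0.0168 0.005  0.0024]
tcp [-2.000e-04  2.209e-01  5.190e-02] [ 0.2  0.7 -0.4] 9.3667
```

arm_command(rows=[[0,[0,0,0],[0,0,0]],[0,[0,0,0],[0,0,0]],[0,[0,0,0],[0,0,0]],[0,[0,0,0],[0,0,0]],[0,[0,0,0],[0,0,0]],[0,[0,0,0],[0,0,0]],[0,[0,0,0],[0,0,0]],[0,[0,0,0],[0,0,0]],[0,[0,0,0],[0,0,0]],[0,[0,0,0],[0,0,0]]])

```text
time: 10.2
tool_pos: [0.5207, 0.1832, 0.0519]
tool_rot: [0.0, 0.66, 0.751, 0.0]
contact_force: [-0.7, 0.6, -0.2]
gripper_width: 0.002
grasp_force: 0.2
```

arm_command(rows=[[0,[0,0.003,0],[0,0,0]],[0,[-0.001,0.01,-0.001],[0,0,0]],[0,[-0.003,0.02,-0.001],[0,0,0]],[0,[-0.004,0.03,-0.002],[0,0,0]],[0,[-0.005,0.04,-0.002],[0,0,0]],[0,[-0.006,0.05,-0.003],[0,0,0]],[0,[-0.008,0.06,-0.004],[0,0,0]],[0,[-0.009,0.07,-0.004],[0,0,0]],[0,[-0.01,0.08,-0.005],[0,0,0]],[0,[-0.012,0.09,-0.005],[0,0,0]],[0,[-0.013,0.097,-0.006],[0,0,0]],[0,[-0.013,0.1,-0.006],[0,0,0]]])

```text
time: 11.2
tool_pos: [0.5167, 0.2135, 0.0501]
tool_rot: [-0.0, 0.66, 0.751, -0.0]
contact_force: [-0.2, 0.0, 0.4]
gripper_width: 0.001
grasp_force: 0.1
```

arm_command(rows=[[0,[0,0.003,0],[0,0,0]],[0,[-0.001,0.01,-0.001],[0,0,0]],[0,[-0.003,0.02,-0.001],[0,0,0]],[0,[-0.004,0.03,-0.002],[0,0,0]],[0,[-0.005,0.04,-0.002],[0,0,0]],[0,[-0.006,0.05,-0.003],[0,0,0]],[0,[-0.008,0.06,-0.004],[0,0,0]],[0,[-0.009,0.07,-0.004],[0,0,0]],[0,[-0.01,0.08,-0.005],[0,0,0]],[0,[-0.012,0.09,-0.005],[0,0,0]],[0,[-0.013,0.097,-0.006],[0,0,0]],[0,[-0.013,0.1,-0.006],[0,0,0]]])

```text
time: 12.2
tool_pos: [0.5128, 0.2435, 0.0483]
tool_rot: [-0.0, 0.66, 0.751, 0.0]
contact_force: [-0.1, 0.5, 0.1]
gripper_width: 0.001
grasp_force: 0.1
```

```bash
python3 look.py
```

```text
top 12.2 266 carrier 0.1993 front 0.2693 [0.0167 0.0051 0.0023]
scene 12.25 275 carrier 0.199 front 0.269 [0.0169 0.0049 0.0024]
tcp [-0.0003  0.2816  0.0483] [-0.3  0.1 -0.4] 12.3
```

arm_command(rows=[[0,[0,0.003,0],[0,0,0]],[0,[-0.001,0.009,-0.001],[0,0,0]],[0,[-0.002,0.015,-0.001],[0,0,0]],[0,[-0.003,0.021,-0.001],[0,0,0]],[0,[-0.004,0.027,-0.002],[0,0,0]],[0,[-0.004,0.033,-0.002],[0,0,0]],[0,[-0.005,0.039,-0.002],[0,0,0]],[0,[-0.006,0.045,-0.003],[0,0,0]],[0,[-0.007,0.05,-0.003],[0,0,0]],[0,[-0.007,0.054,-0.003],[0,0,0]],[0,[-0.007,0.057,-0.003],[0,0,0]],[0,[-0.008,0.06,-0.004],[0,0,0]]])

```text
time: 13.3
tool_pos: [0.5106, 0.2613, 0.0472]
tool_rot: [0.0, 0.66, 0.751, 0.0]
contact_force: [0.0, 0.8, 0.8]
gripper_width: -0.0
grasp_force: 0.1
```

arm_command(rows=[[0,[0,0.003,0],[0,0,0]],[0,[-0.001,0.007,0],[0,0,0]],[0,[-0.001,0.011,-0.001],[0,0,0]],[0,[-0.002,0.015,-0.001],[0,0,0]],[0,[-0.002,0.019,-0.001],[0,0,0]],[0,[-0.003,0.023,-0.001],[0,0,0]],[0,[-0.004,0.027,-0.001],[0,0,0]],[0,[-0.004,0.031,-0.001],[0,0,0]],[0,[-0.005,0.035,-0.001],[0,0,0]],[0,[-0.005,0.04,-0.001],[0,0,0]],[0,[-0.006,0.045,-0.001],[0,0,0]],[0,[-0.006,0.05,-0.001],[0,0,0]]])

```text
time: 14.3
tool_pos: [0.5087, 0.2763, 0.0468]
tool_rot: [-0.0, 0.66, 0.751, -0.0]
contact_force: [0.0, -0.4, 0.2]
gripper_width: 0.0
grasp_force: 0.0
```

```bash
python3 look.py
```

```text
top 14.3 269 carrier 0.217 front 0.287 [0.0166 0.0051 0.0023]
scene 14.35 289 carrier 0.2173 front 0.2873 [0.0168 0.005  0.0024]
tcp [-1.000e-04  3.149e-01  4.680e-02] [ 0.2 -0.6 -0.1] 14.4
```

The carrier rests at the stops (0.217 measured, 0.218 expected) and the fingers are clear of it. Withdraw down-chute, then up.

arm_command(rows=[[0,[-0.004,0.03,0],[0,0,0]],[0,[-0.01,0.08,0],[0,0,0]],[0,[-0.02,0.15,0],[0,0,0]],[0,[-0.026,0.2,0.01],[0,0,0]],[0,[-0.026,0.22,0.06],[0,0,0]],[0,[-0.026,0.24,0.13],[0,0,0]],[0,[-0.026,0.25,0.22],[0,0,0]],[0,[-0.026,0.25,0.32],[0,0,0]],[0,[-0.026,0.25,0.42],[0,0,0]],[0,[-0.026,0.25,0.5],[0,0,0]],[0,[-0.026,0.25,0.5],[0,0,0]],[0,[-0.026,0.25,0.5],[0,0,0]]])

```text
time: 15.4
tool_pos: [0.5019, 0.3523, 0.1995]
tool_rot: [0.001, 0.66, 0.751, 0.002]
contact_force: [-0.7, 0.3, -0.5]
gripper_width: 0.005
grasp_force: 0.0
```

```bash
python3 look.py; python3 - <<'E'
from look import *
f=tr('scene'); cv2.imwrite('pics/s5.png',cv2.resize(f['color'][:,:,::-1],(784,588)))
E
```

```text
top 15.4 265 carrier 0.2173 front 0.2873 [0.0167 0.0051 0.0024]
scene 15.45 295 carrier 0.2173 front 0.2873 [0.0168 0.0051 0.0025]
tcp [0.0011 0.3902 0.1957] [-0.1 -0.6 -0.6] 15.5
scene 15.5 291 carrier 0.2173 front 0.2873 [0.0168 0.0051 0.0024]
```

View pics/s5.png

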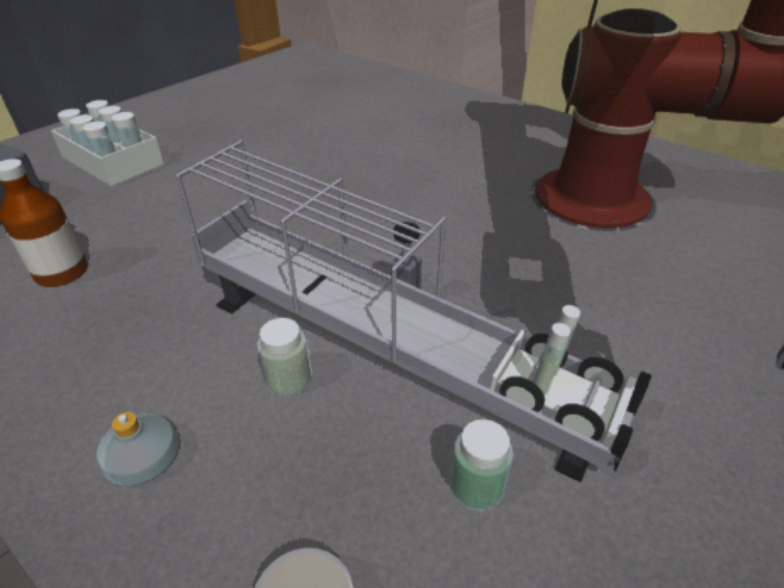

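The carrier is against the end stops at (630,415), and both vials are standing at (570,320) and (555,355). The jars at (285,355) and (482,465) have not moved.

```bash
python3 -c "
from plant import manip; print(manip.job_done())"
```

```text
the job is handed in; nothing more can be done
None
```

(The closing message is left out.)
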